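# Load a mounted photograph into the lever-lifted copying frame

## Robot

A 7-joint arm with a two-finger parallel gripper is mounted at the origin on the work surface. World frame = base frame: x ahead of the robot, y to its left, z up, the work surface at z = 0. Lengths are in m, angles in rad, forces in N, time in s.
With the tool pointing down it reaches from about 0.4 to 0.925 m from the base axis. Payload 4.1 kg.
Tool frame: the origin (TCP) lies midway between the tips of the shut fingers; the grasp point (between the pads) lies 19 mm behind it (ctrl.hold_point_z is the z of the grasp point in the tool frame, in m); z points along the fingers, y is the line along which they close (so a half turn about z gives the same grasp; the last joint's range is limited). The gripper opens to 85 mm and grips with 20 to 120 N. Pads are 22 mm wide; open, the fingers measure 114 mm over their backs; the gripper's body (76 mm by 85 mm) begins 54 mm behind the grasp point. The pads swing forward as they close: fully open they stand 13 mm farther back than shut.
Start: joints at [-1.244, 0.398, 0.045, 1.537, -0.019, 1.207, -0.051], TCP at [0.268, 0.592, 0.231] pointing down, gripper open.
Joint ranges: [-2.82, 2.82], [-0.49, 2.23], [-1.37, 1.46], [0, 2.46], [-1.36, 4.5], [0.23, 2], [-2.94, 2.94]. Speed limits (rad/s): [2.57, 2.57, 3.14, 3.14, 3.14, 3.14, 3.14].

## Interface

Orientations are given as [roll, pitch, yaw] about the fixed x, y, z axes, in that order (R = Rz(yaw) Ry(pitch) Rx(roll)).
In Python, from bench import ctrl gives the robot as it stands.
- The arm moves only by the tool jog_arm, never from a script. Its argument "steps" is a list of rows, each a list of 3 entries, a list of its own where there are three numbers: the shift along the tool's x, y, z in cm, then the turn, a rotation vector about the tool's x, y, z in rad, then the gripper command: -1 is fully open, 1 is shut, values between are in proportion. A call has 1 to 5 rows; each row shifts and turns the commanded pose from where the row before left it, along the tool's axes as they then stand; what a row does not reach is not made up. A row lasts 1/10 s, in which the tool goes at most 50 mm and 8.59 degrees, less where a joint would pass 70% of its speed; a pose out of reach is approached as far as the arm can. A call with a gripper value outside its range is refused whole. The fingers move at their own pace and stop on an object; "newtons" is the grip in N (left out, the last holds). Time passes only in rows, so rows that do not move let the fingers close. It gives the time, the measured TCP pose, the force, the opening and the grip force at its end, in the units of the state.
- ctrl.get_state(): the state, without advancing time (a new reading comes with each control period).
- ctrl.snapshot(name): name is "scene" or "top" or "wrist"; returns a dict with "pixels" (384x512x3 uint8, blue, green, red), "K" (3x3 intrinsics, pixels), "R" (3x3) and "t" (3): a world point X has camera coordinates R X + t. Camera axes: x right, y down, z forward; pixel columns grow to the right and rows downward; lengths in m; the calibration is good to about 2 mm. The wrist camera is an equidistant fisheye: a pixel r from the principal point sees the ray r / f radians off the axis. A picture is of the moment at which its call begins. There is no depth.
- ctrl.job_done(): hands the job in; it is judged then, once.
The state is a dict: "time": time; "q": joint angles; "qvel": joint speeds; "joint_torque": joint torques, N m; "position": TCP position; "tcp_rot": TCP orientation; "contact_force": force on the tool from outside, world axes, zero at the start; "wrist_torque": the same for the moment, N m; "width": finger opening in m; "finger_force": force on a finger pad.
Only numpy, scipy, OpenCV 4.12 (cv2) and the standard library are available. Lean on these libraries where they do the work, as an engineer would, in place of code of your own. Each camera call takes 0.05 s, during which the arm holds its last target. There are 200 camera calls.

## Task

Load the mounted photograph into the copying frame, using your fingers only to press and push: press the red end of the long lever down until the catch snaps over the lever and holds the heavy glass up, push the photograph along the bed under the raised glass until it is fully home against the rear stop, then press the catch's yellow tab down so that the glass comes down on the photograph. Raise the glass with its lever and never by hand, do not pick the photograph up, and leave everything else on the desk where it stands.

Things in the scene. Friction and masses are not known exactly. Their poses are not given: they have to be found in the camera images.
- stand: The copying frame, fixed. Origin on the desk under the middle of its bed; x points from the open loading end to the hinge, z up (numbers in this frame, mm). Grey base plate x -190 to 150, y -170 to 100, 18 high. White bed, y -85 to 85, top at z 30; the photograph slides on it in +x. Two guides, 8 above the bed along x -190 to 5, leave a channel y -79 to 79. The lever lies along y -125.
- bed_home (a point): Where the photograph's centre is when fully home: the stand's x 45, y 0, z 34. Its far edge then touches the black rear stop (face at the stand's x 100, 14 mm above the bed) and its near edge is at x -10, 25 mm in front of the glass's front edge.
- print_centre (a point): Centre (half-way up) of the mounted photograph: a loose white foam board 110 (x) x 150 (y) x 8 mm, 60 g, with a dark grey photo on it, lying flat on the bed in front of the glass, between the guides, its axes about along the stand's. Centre 34 mm above the desk.
- glass: The heavy glass: a pane in a black steel frame, 80 (x) x 168 (y) x 12 mm, about 1.4 kg. Origin on its hinge axis at the stand's x 130, z 52. Untilted = down flat (underside 38 mm above the desk, which is the top of the photograph); tilted 0.25 rad = held up by the caught lever; falls shut by itself unless the lever holds it up. A steel pin on its -y side rests on the lever's short end.
- glass_front (a point): Middle of the upper front edge of the glass's frame, 50 mm above the desk when down and 79 mm when caught open.
- lever (a joint): Turn of the lever (rad). 0 = resting, long red end up; grows as the red end is pressed down; the catch snaps over it at about 0.29 and then holds it at 0.28; hard stop at 0.325. Takes about 5 N on the red end to start and up to about 10 N to pass the catch. Let go before it is caught, it comes back up.
- lever_pad (a point): Middle of the upper face of the red pad (50 x 30 mm, long along the lever) at the lever's long end, 195 mm from its fulcrum (stand's x 25, z 50): 112 mm above the desk at rest (sloping 0.3 rad), 51 mm at the hard stop, 59 mm when caught; it moves about 9 mm towards the stand's -x on the way down.
- catch (a joint): Swing of the spring catch (rad). 0 = closed, hooked over a lever that is down; grows to 0.30 as its yellow tab is pressed down or as the lever pushes past it; springs back by itself. Lets a held lever go at about 0.15.
- catch_tab (a point): Middle of the upper face of the catch's yellow tab (34 along x, 34 along y, mm), which sticks out sideways to the stand's -y, away from the lever; at the stand's x -80, y -170, z 61. Pressing it down about 8 to 13 mm with 3 to 6 N lets the lever and the glass go.
- loupe: black 8x loupe, a loose cylinder 42 mm across and 43 mm high; origin under its centre; stays where it is
- coffee: takeaway coffee cup with black lid, loose, 78 mm across and 97 mm high; origin under its centre; stays where it is
- notes: pink block of sticky notes, loose, 76 x 76 x 22 mm; origin under its centre; stays where it is
- stapler: red and black stapler, loose, 135 x 36 x 60 mm, long along its x; origin under its centre; stays where it is
- marker: yellow evidence marker, a loose tent 90 x 80 mm and 90 mm high; origin under its centre; stays where it is
Not all that is in view belongs to the job. Of the things like the part that bears print_centre, leave any that is brown or orange; of the rest the larger one is meant.

How it is judged:
On the way, in this order (a step that is already met when the one before it is completed fails the run):
1. the lever is down under its closed catch and the glass is up (value of joint lever above 0.26 rad and value of joint catch below 0.05 rad and angle between glass's own z axis and vertical above 0.21 rad), for 0.2 s.
2. the photograph is home against the rear stop under the raised glass (angle between glass's own z axis and vertical above 0.18 rad and x of print_centre in the frame of stand between 0.04 and 0.052 m and y of print_centre in the frame of stand between -0.012 and 0.012 m and angle between the x axis of print_centre and the x axis of stand, either way round below 0.07 rad), for 0.1 s.
At the end, for the whole second after the job is handed in: The photograph lies on the bed within 5 mm of the rear stop, within 12 mm of the bed's middle line and within 0.07 rad of square, the glass is down on it (within 0.04 rad), the lever's long end is back up (within 0.06 rad) and the catch is closed again (within 0.05 rad) (angle between glass's own z axis and vertical below 0.04 rad and value of joint lever below 0.06 rad and value of joint catch below 0.05 rad and x of print_centre in the frame of stand between 0.04 and 0.052 m and y of print_centre in the frame of stand between -0.012 and 0.012 m and angle between the x axis of print_centre and the x axis of stand, either way round below 0.07 rad and height (world z) of print_centre below 0.037 m); the robot touches nothing.
It fails at once if the photograph is lifted off the bed or tipped up (height (world z) of print_centre above 0.048 m or angle between print_centre's own z axis and vertical above 0.2 rad).
It fails at once if the fingers lift or hold the glass itself while the lever is not down (contact force between the fingers and glass above 1.5 N and angle between glass's own z axis and vertical above 0.05 rad and value of joint lever below 0.24 rad).
It fails at once if something else on the desk is moved by more than 25 mm or tipped (distance of any of loupe, coffee, notes, stapler, marker from where it was at the start of the episode above 0.025 m or angle between any of loupe, coffee, notes, stapler, marker's own z axis and vertical above 0.35 rad).
It also fails if it takes over 58 s, if anything falls off the work surface, if the arm or the gripper's body presses on something with over 40 N, if the wrist force passes 120 N, or if a joint passes its speed limit or range.

## Working session

There is one attempt and no reset: what is moved stays moved. The work goes in short steps, Python scripts to look and compute and a tool call to move; the robot and the scene stay as the last step left them, time stands still between calls to the robot, and variables do not carry over. Pictures are saved under pics/ and viewed, at most 10 in all, crops included, and the job is handed in when it is done.

Besides the shell and the picture viewer there is one more tool, called after "Emit:" by a JSON object that holds its "method" and its "body", one argument or row to a line. jog_arm: Moves the arm, as the interface text tells. Its arguments: {"type":"object","properties":{"steps":{"type":"array","items":{"type":"array"}},"newtons":{"type":"number"}},"required":["steps"]}

```bash
mkdir -p pics; python3 - <<'E'
from bench import ctrl
import cv2,numpy as np
for n in("scene","top"):
    s=ctrl.snapshot(n); cv2.imwrite(f"pics/{n}0.png",cv2.resize(s["pixels"],(800,600))); cv2.imwrite(f"pics/{n}_raw.png",s["pixels"])
    np.savez(f"{n}.npz",**s); print(n,s["K"].tolist(),s["R"].round(3).tolist(),s["t"].round(3).tolist())
st=ctrl.get_state();print({k:np.round(v,3).tolist() for k,v in st.items()})
E
```

```text
scene [[430.60835333145747, 0.0, 258.1696848023706], [0.0, 430.60835333145747, 185.44324851866534], [0.0, 0.0, 1.0]] [[0.658, 0.753, 0.005], [0.53, -0.458, -0.714], [-0.535, 0.472, -0.7]] [-0.372, -0.164, 1.629]
top [[359.95718797487376, 0.0, 248.9652967619571], [0.0, 359.95718797487376, 195.47198899099484], [0.0, 0.0, 1.0]] [[-0.018, -1.0, -0.006], [-0.983, 0.019, -0.181], [0.181, 0.002, -0.984]] [0.067, 0.507, 1.109]
{'time': 0.1, 'q': [-1.244, 0.399, 0.045, 1.538, -0.019, 1.207, -0.051], 'qvel': [0.001, -0.001, -0.001, -0.003, -0.0, 0.001, 0.001], 'joint_torque': [0.003, -47.627, 1.37, -25.495, 0.012, 0.005, -0.0], 'position': [0.268, 0.591, 0.23], 'tcp_rot': [-3.14, 0.0, 2.716], 'contact_force': [-0.013, -0.021, -0.17], 'wrist_torque': [0.006, -0.003, -0.005], 'finger_force': 0.0, 'width': 0.086}
```

View pics/scene0.png

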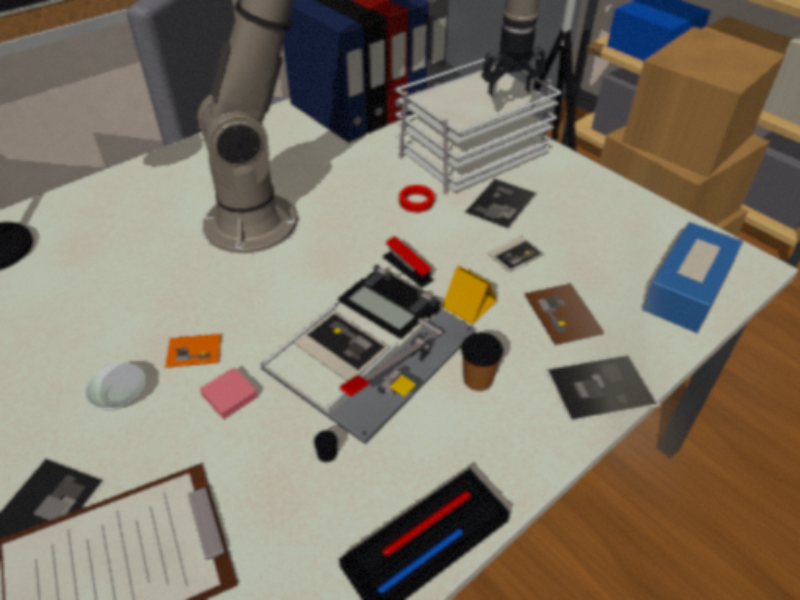

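View pics/top0.png

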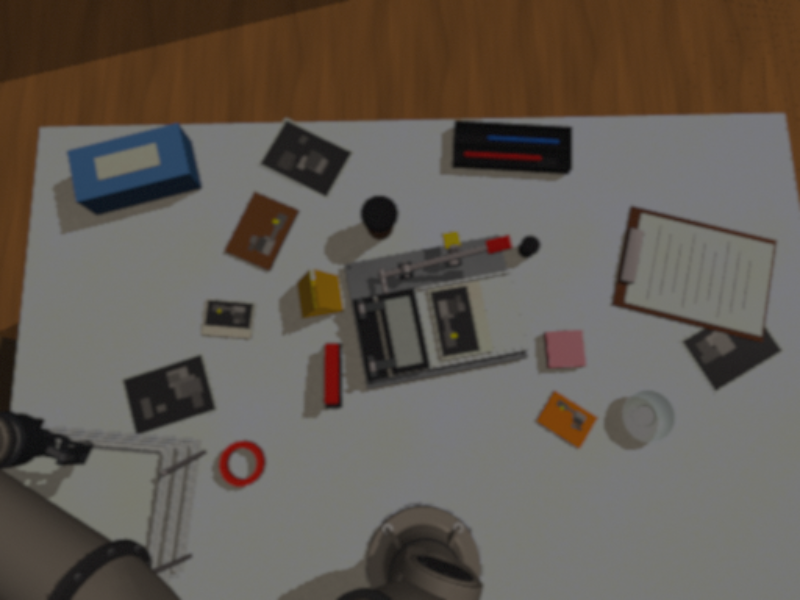

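The overhead view shows the copying frame (pixels 345–525, 235–385) with its hinge to the left (world +y). The red pad is at (498,244), the yellow tab at (451,240), and the photograph in front of the glass at about (458,322). The loupe stands near the red pad at (529,246). Next I'll triangulate the pad, tab and corners.

```bash
cat > h.py <<'E'
import numpy as np,cv2
def load(n): d=np.load(f"{n}.npz"); return {k:d[k] for k in d.files}
def ray(s,p):
    d=s["R"].T@np.linalg.inv(s["K"])@[p[0],p[1],1]; return -s["R"].T@s["t"],d
def onz(s,p,z): c,d=ray(s,p); return c+d*(z-c[2])/d[2]
def tri(a,pa,b,pb):
    A=[];B=[]
    for s,p in((a,pa),(b,pb)):
        c,d=ray(s,p); d=d/np.linalg.norm(d); M=np.eye(3)-np.outer(d,d); A.append(M);B.append(M@c)
    return np.linalg.lstsq(np.vstack(A),np.hstack(B),rcond=None)[0]
def proj(s,X): x=s["K"]@(s["R"]@X+s["t"]); return x[:2]/x[2]
def blobs(img,lo,hi,roi,amin=15):
    h=cv2.cvtColor(img,cv2.COLOR_BGR2HSV); m=cv2.inRange(h,np.array(lo),np.array(hi))
    k=np.zeros_like(m); x0,y0,x1,y1=roi; k[y0:y1,x0:x1]=m[y0:y1,x0:x1]
    n,l,st,c=cv2.connectedComponentsWithStats(k)
    return [(int(st[i,4]),c[i].round(2).tolist()) for i in range(1,n) if st[i,4]>=amin]
E
python3 - <<'E'
from h import *
S,T=load("scene"),load("top")
f=.64
for s,rr,ry in((S,(210,235,245,260),(240,230,275,260)),(T,(300,145,335,165),(275,140,300,165))):
    r=[b for lo,hi in(((0,120,60),(8,255,255)),((172,120,60),(180,255,255))) for b in blobs(s["pixels"],lo,hi,rr,3)]
    print("red",r,"yel",blobs(s["pixels"],(18,120,80),(35,255,255),ry,5))
for n,s,(x0,y0,x1,y1) in(("cs",S,(160,155,320,290)),("ct",T,(205,140,345,255))):
    cv2.imwrite(f"pics/{n}.png",cv2.resize(s["pixels"][y0:y1,x0:x1],None,fx=5,fy=5 if n=="ct" else 4.4,interpolation=cv2.INTER_CUBIC) if n=="ct" else cv2.resize(s["pixels"][y0:y1,x0:x1],None,fx=4,fy=4,interpolation=cv2.INTER_CUBIC))
E
```

```text
red [(147, [226.47, 246.44])] yel [(140, [257.49, 246.33])]
red [(132, [318.49, 156.14])] yel [(80, [288.52, 153.1])]
```

View pics/ct.png

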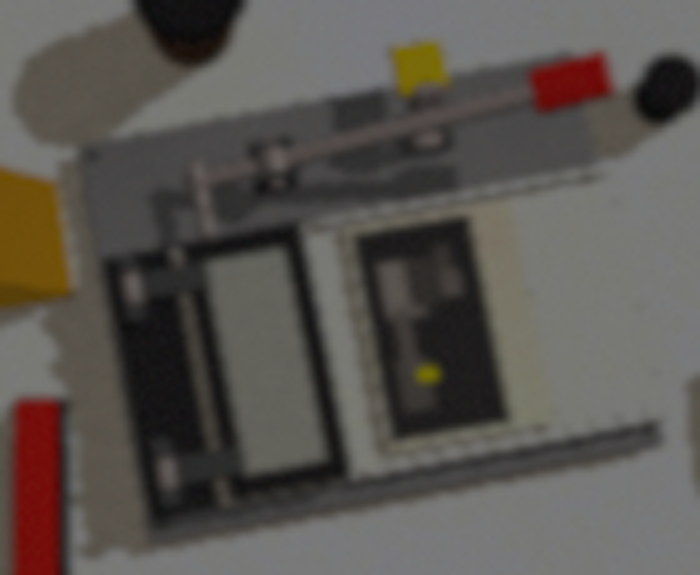

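View pics/cs.png

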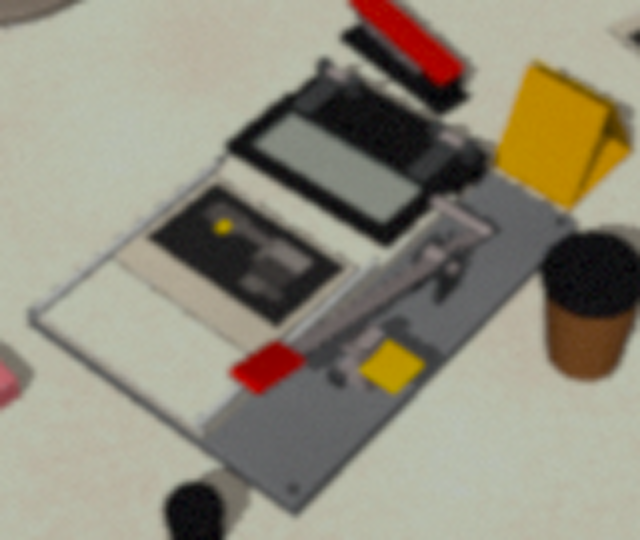

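The crops show the base corners, the photograph's board (top crop corners roughly (340,228), (512,203), (550,425), (382,450)), the pad and the tab. I'll fit the stand pose to these.

```bash
python3 - <<'E'
from h import *
from scipy.optimize import least_squares
S,T=load("scene"),load("top")
t=lambda x,y:(x/5+205-.4,y/5+140-.4); sc=lambda x,y:(x/4+160-.4,y/4+155-.4)
print("tri red",tri(S,(226.47,246.44),T,(318.49,156.14)),"yel",tri(S,(257.49,246.33),T,(288.52,153.1)))
P=[(T,t(78,150),(.150,-.170,.018)),(T,t(150,542),(.150,.1,.018)),(T,t(660,440),(-.19,.1,.018)),
(S,sc(297,513),(-.19,-.17,.018)),(S,sc(32,318),(-.19,.1,.018)),(S,sc(577,228),(.15,-.17,.018)),
(T,(318.49,156.14),(-.160,-.125,.110)),(S,(226.47,246.44),(-.16,-.125,.110)),(T,(288.52,153.1),(-.08,-.17,.06)),(S,(257.49,246.33),(-.08,-.17,.059))]
W=lambda p,X:np.array([p[0]+np.cos(p[2])*X[0]-np.sin(p[2])*X[1],p[1]+np.sin(p[2])*X[0]+np.cos(p[2])*X[1],X[2]])
r=least_squares(lambda p:np.hstack([proj(s,W(p,X))-u for s,u,X in P]),[.5,0,1.5],loss="soft_l1")
p=r.x;print(p,np.hstack([proj(s,W(p,X))-u for s,u,X in P]).reshape(-1,2).round(1).tolist())
np.save("stand.npy",p)
c=[onz(T,t(*q),.038) for q in((340,228),(512,203),(550,425),(382,450))]
R=np.array([[np.cos(p[2]),np.sin(p[2])],[-np.sin(p[2]),np.cos(p[2])]])
c2=[(R@(q[:2]-p[:2])).round(3).tolist() for q in c];print("board corners in stand",c2,np.mean(c2,0))
for n,X in dict(pad=(-.160,-.125,.112),tab=(-.08,-.17,.061),home=(.045,0,.034)).items():print(n,W(p,X).round(4))
q=onz(T,t(665,90),.04);print("loupe",q,R@(q[:2]-p[:2]))
E
```

```text
tri red [ 0.61832255 -0.1599198   0.10372282] yel [ 0.64468485 -0.07274528  0.05574388]
[ 0.46834076 -0.02398834  1.74698112] [[-0.4, -1.8], [0.2, -0.1], [1.5, -0.2], [-0.9, -1.7], [-2.4, -1.5], [-0.1, -2.1], [0.0, -1.1], [-0.1, -1.2], [-0.1, -2.0], [0.8, 0.5]]
board corners in stand [[-0.009, -0.074], [-0.122, -0.068], [-0.114, 0.078], [-0.005, 0.073]] [-0.0625   0.00225]
pad [ 0.6194 -0.1596  0.112 ]
tab [ 0.6497 -0.073   0.061 ]
home [0.4605 0.0203 0.034 ]
loupe [ 0.63041879 -0.23582277  0.04      ] [-0.23696332 -0.12243977]
```

Stand pose is about (0.468, -0.024), yaw 1.747. At tool yaw 1.747, tool (x,y,z) equals stand (x,-y,-z). First I'll lift and turn by +0.969 about tool z, shutting the fingers.

Emit:
{"method": "jog_arm", "body": {
  "steps": [
    [[0, 0, -2.5], [0, 0, 0.12], 1],
    [[0, 0, -2.5], [0, 0, 0.12], 1],
    [[0, 0, 0], [0, 0, 0.12], 1],
    [[0, 0, 0], [0, 0, 0.12], 1],
    [[0, 0, 0], [0, 0, 0.12], 1]
  ]
}}

```text
time: 0.6
position: [0.2683, 0.5918, 0.281]
tcp_rot: [-3.141, 0.0, 2.111]
contact_force: [-0.1, 0.5, -0.5]
width: 0.0125
finger_force: 0.0
```

Emit:
{"method": "jog_arm", "body": {
  "steps": [
    [[0, 0, 0], [0, 0, 0.12], 1],
    [[0, 0, 0], [0, 0, 0.12], 1],
    [[0, 0, 0], [0, 0, 0.12], 1],
    [[0, 0, 0], [0, 0, 0.009], 1],
    [[0, 0, 0], [0, 0, 0], 1]
  ]
}}

```text
time: 1.1
position: [0.2683, 0.5918, 0.2809]
tcp_rot: [-3.141, 0.001, 1.749]
contact_force: [-0.6, 0.2, -0.4]
width: 0.0004
finger_force: 0.0
```

```bash
cat > w.py <<'E'
from h import *
from bench import ctrl
p=np.load("stand.npy")
R=np.array([[np.cos(p[2]),np.sin(p[2])],[-np.sin(p[2]),np.cos(p[2])]])
def where():
    s=ctrl.get_state(); P=s["position"]; q=R@(np.array(P[:2])-p[:2])*1000
    print("t",round(float(s["time"]),2),"stand mm",q.round(1),round(P[2]*1000,1),"rot",np.round(s["tcp_rot"],3),"F",np.round(s["contact_force"],1),"w",round(float(s["width"]),3),"q",np.round(s["q"],2))
if __name__=="__main__": where()
E
python3 w.py
```

```text
t 1.1 stand mm [641.3  89. ] 280.9 rot [-3.141e+00  1.000e-03  1.749e+00] F [-0.6  0.2 -0.4] w 0.0 q [-1.37  0.38  0.22  1.47 -0.08  1.3  -0.97]
```

Emit:
{"method": "jog_arm", "body": {
  "steps": [
    [[-4, 1.07, 0], [0, 0, 0], 1],
    [[-4, 1.07, 0], [0, 0, 0], 1],
    [[-4, 1.07, 0], [0, 0, 0], 1],
    [[-4, 1.07, 0], [0, 0, 0], 1],
    [[-4, 1.07, 0], [0, 0, 0], 1]
  ]
}}

```text
time: 1.6
position: [0.3567, 0.4028, 0.2814]
tcp_rot: [3.141, -0.0, 1.749]
contact_force: [0.7, -0.0, 0.8]
width: -0.0
finger_force: 0.0
```

Emit:
{"method": "jog_arm", "body": {
  "steps": [
    [[-4, 1.07, 0], [0, 0, 0], 1],
    [[-4, 1.07, 0], [0, 0, 0], 1],
    [[-4, 1.07, 0], [0, 0, 0], 1],
    [[-4, 1.07, 0], [0, 0, 0], 1],
    [[-4, 1.07, 0], [0, 0, 0], 1]
  ]
}}

```text
time: 2.1
position: [0.4443, 0.2153, 0.2815]
tcp_rot: [3.141, -0.001, 1.749]
contact_force: [0.2, 0.4, 0.6]
width: 0.0003
finger_force: 0.0
```

Emit:
{"method": "jog_arm", "body": {
  "steps": [
    [[-4, 1.07, 0], [0, 0, 0], 1],
    [[-4, 1.07, 0], [0, 0, 0], 1],
    [[-4, 1.07, 0], [0, 0, 0], 1],
    [[-4, 1.07, 0], [0, 0, 0], 1],
    [[-4, 1.07, 0], [0, 0, 0], 1]
  ]
}}

```text
time: 2.6
position: [0.532, 0.0279, 0.2815]
tcp_rot: [3.141, -0.001, 1.749]
contact_force: [-0.4, 1.2, 0.2]
width: 0.0001
finger_force: 0.0
```

Emit:
{"method": "jog_arm", "body": {
  "steps": [
    [[-4, 1.07, 0], [0, 0, 0], 1],
    [[-4, 1.07, 0], [0, 0, 0], 1],
    [[-4, 1.07, 0], [0, 0, 0], 1],
    [[-4, 1.07, 0], [0, 0, 0], 1],
    [[0, 0, 0], [0, 0, 0], 1]
  ]
}}

```text
time: 3.1
position: [0.6019, -0.1282, 0.2812]
tcp_rot: [-3.141, 0.005, 1.74]
contact_force: [0.5, -0.7, 0.2]
width: -0.0002
finger_force: 0.0
```

```bash
python3 w.py
```

```text
t 3.1 stand mm [-126.  -113.2] 281.2 rot [-3.141  0.005  1.74 ] F [ 0.5 -0.7  0.2] w -0.0 q [-0.38  0.37  0.7   1.57 -0.24  1.29  0.52]
```

Emit:
{"method": "jog_arm", "body": {
  "steps": [
    [[-3.7, 1.2, 0], [0, 0, -0.007], 1],
    [[0, 0, 4], [0, 0, 0], 1],
    [[0, 0, 4], [0, 0, 0], 1],
    [[0, 0, 4], [0, 0, 0], 1],
    [[0, 0, 2.0], [0, 0, 0], 1]
  ]
}}

```text
time: 3.6
position: [0.6178, -0.1531, 0.1372]
tcp_rot: [-3.136, -0.003, 1.756]
contact_force: [-0.2, 0.1, -0.6]
width: -0.0003
finger_force: 0.0
```

```bash
python3 - <<'E'
from w import *
where()
for n in("scene","wrist"):
    s=ctrl.snapshot(n); im=s["pixels"]; np.savez(n+".npz",**s)
    if n=="scene": im=cv2.resize(im[170:290,170:310],None,fx=4,fy=4,interpolation=cv2.INTER_CUBIC)
    cv2.imwrite(f"pics/{n}1.png",im)
a=cv2.imread("pics/scene1.png");b=cv2.resize(cv2.imread("pics/wrist1.png"),(240,180))
o=np.zeros((480,800,3),np.uint8);o[:,:560]=a[:480,:560];o[:180,560:]=b;cv2.imwrite("pics/both1.png",o)
E
```

```text
t 3.6 stand mm [-153.3 -124.5] 137.2 rot [-3.136e+00 -3.000e-03  1.756e+00] F [-0.2  0.1 -0.6] w -0.0 q [-0.28  0.54  0.63  1.68 -0.36  1.05  0.66]
```

View pics/both1.png

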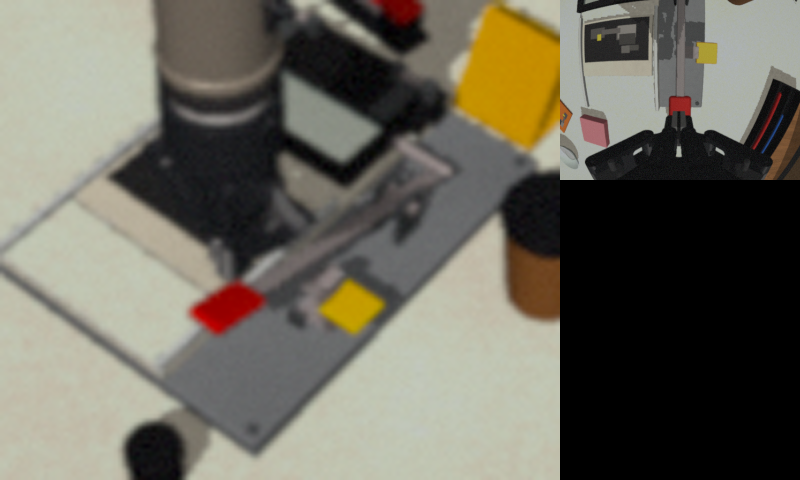

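The closed fingertips are above and in line with the red pad (crop 228,307). I'll shift 12 mm towards -x and press down.

Emit:
{"method": "jog_arm", "body": {
  "steps": [
    [[-1.2, 0, 0], [0, 0, 0.007], 1],
    [[0, 0, 1.5], [0, 0, 0], 1],
    [[0, 0, 1], [0, 0, 0], 1],
    [[0, 0, 1], [0, 0, 0], 1],
    [[0, 0, 1], [0, 0, 0], 1]
  ]
}}

```text
time: 4.2
position: [0.6234, -0.1689, 0.0973]
tcp_rot: [3.139, 0.004, 1.746]
contact_force: [0.1, -2.7, 5.7]
width: 0.0004
finger_force: 2.5
```

Emit:
{"method": "jog_arm", "body": {
  "steps": [
    [[0, 0, 1], [0, 0, 0], 1],
    [[0, 0, 1], [0, 0, 0], 1],
    [[0, 0, 1], [0, 0, 0], 1],
    [[0, 0, 0.4], [0, 0, 0], 1],
    [[0, 0, 0], [0, 0, 0], 1]
  ]
}}

```text
time: 4.7
position: [0.6223, -0.1668, 0.0619]
tcp_rot: [-3.141, -0.0, 1.747]
contact_force: [0.6, -1.0, 2.6]
width: -0.0001
finger_force: 0.7
```

```bash
python3 w.py
```

```text
t 4.7 stand mm [-167.5 -126.5] 61.9 rot [-3.141 -0.     1.747] F [ 0.6 -1.   2.6] w -0.0 q [-0.22  0.63  0.59  1.72 -0.42  0.92  0.71]
```

Emit:
{"method": "jog_arm", "body": {
  "steps": [
    [[0, 0, 0.4], [0, 0, 0], 1],
    [[0, 0, 0.4], [0, 0, 0], 1],
    [[0, 0, 0.3], [0, 0, 0], 1],
    [[0, 0, 0], [0, 0, 0], 1]
  ]
}}

```text
time: 5.1
position: [0.6223, -0.1669, 0.0514]
tcp_rot: [3.141, 0.0, 1.747]
contact_force: [0.1, -2.3, 2.3]
width: -0.0
finger_force: 1.7
```

```bash
python3 w.py
```

```text
t 5.1 stand mm [-167.7 -126.5] 51.4 rot [3.141 0.    1.747] F [ 0.1 -2.3  2.3] w -0.0 q [-0.21  0.64  0.58  1.72 -0.43  0.9   0.72]
```

Emit:
{"method": "jog_arm", "body": {
  "steps": [
    [[0, 0, 0.15], [0, 0, 0], 1],
    [[0, 0, 0], [0, 0, 0], 1],
    [[0, 0, -1], [0, 0, 0], 1],
    [[0, 0, -3], [0, 0, 0], 1],
    [[0, 0, -4], [0, 0, 0], 1]
  ]
}}

```text
time: 5.6
position: [0.6201, -0.1643, 0.1279]
tcp_rot: [-3.136, -0.004, 1.748]
contact_force: [0.3, 0.3, 0.6]
width: 0.0001
finger_force: 0.0
```

```bash
python3 - <<'E'
from w import *
where()
o=np.zeros((480,800,3),np.uint8)
s=ctrl.snapshot("scene");o[:,:560]=cv2.resize(s["pixels"][170:290,170:310],None,fx=4,fy=4,interpolation=cv2.INTER_CUBIC)
s=ctrl.snapshot("top");np.savez("top.npz",**s);o[:276,560:]=cv2.resize(s["pixels"][140:255,225:325],None,fx=2.4,fy=2.4)
cv2.imwrite("pics/both2.png",o)
E
```

```text
t 5.6 stand mm [-164.8 -124.8] 127.9 rot [-3.136 -0.004  1.748] F [0.3 0.3 0.6] w 0.0 q [-0.25  0.56  0.63  1.67 -0.37  1.04  0.67]
```

View pics/both2.png

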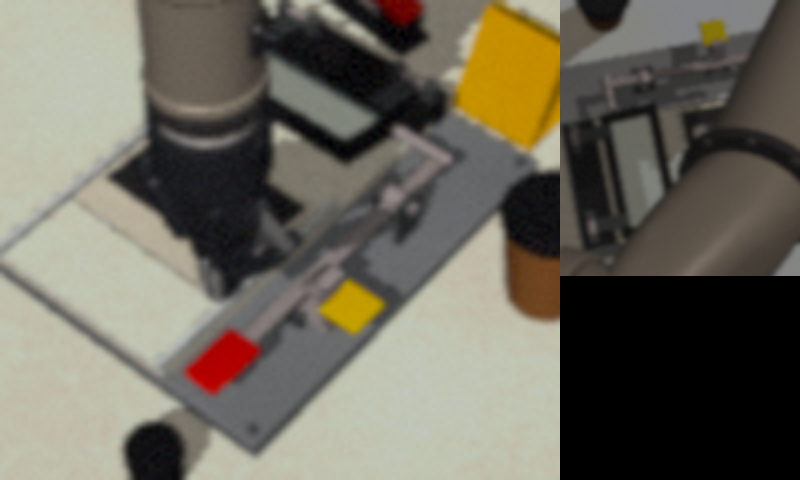

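The lever is held down (pad now at crop 222,362) and the glass is raised. Next I'll move behind the photograph with the fingers half open.

Emit:
{"method": "jog_arm", "body": {
  "steps": [
    [[1.0, -4.2, 0], [0, 0, 0], 0],
    [[0.5, -4.2, 0], [0, 0, 0], 0],
    [[0, -4.1, 0], [0, 0, 0], 0],
    [[0, 0, 3], [0, 0, 0], 0],
    [[0, 0, 3], [0, 0, 0], 0]
  ]
}}

```text
time: 6.2
position: [0.4958, -0.1727, 0.0695]
tcp_rot: [3.139, -0.002, 1.746]
contact_force: [0.7, 0.6, -0.0]
width: 0.0428
finger_force: 0.0
```

Emit:
{"method": "jog_arm", "body": {
  "steps": [
    [[0, 0, 1.5], [0, 0, 0], 0],
    [[0, 0, 0], [0, 0, 0], 0]
  ]
}}

```text
time: 6.4
position: [0.4946, -0.1725, 0.0525]
tcp_rot: [-3.137, -0.003, 1.747]
contact_force: [-0.2, -0.3, 0.4]
width: 0.0422
finger_force: 0.0
```

```bash
python3 - <<'E'
from w import *
where()
s=ctrl.snapshot("wrist");np.savez("wrist.npz",**s);o=cv2.resize(s["pixels"],(640,480))
s=ctrl.snapshot("scene");b=cv2.resize(s["pixels"][185:285,165:265],(320,320),interpolation=cv2.INTER_CUBIC)
c=np.zeros((480,800,3),np.uint8);c[:,:480]=o[:,80:560];c[:320,480:]=b
cv2.imwrite("pics/p3.png",c)
E
```

```text
t 6.4 stand mm [-150.8    0.2] 52.5 rot [-3.137e+00 -3.000e-03  1.747e+00] F [-0.2 -0.3  0.4] w 0.042 q [-0.24  0.47  0.62  2.01 -0.38  0.78  0.78]
```

View pics/p3.png

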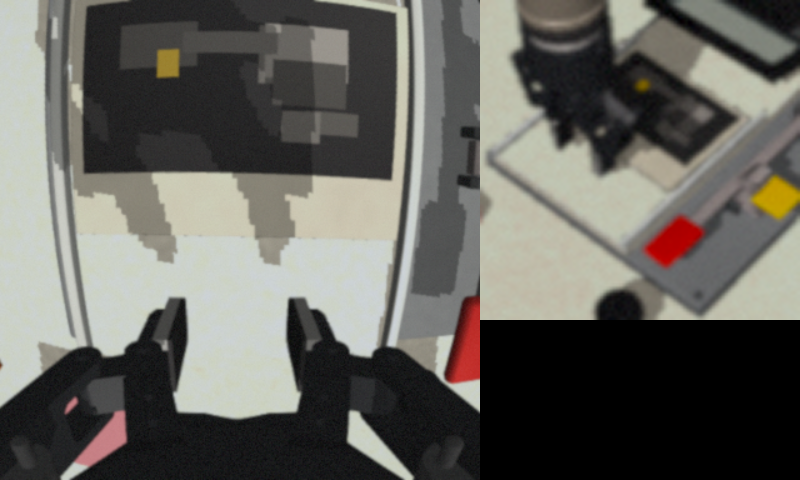

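The fingers are behind the photograph's near edge (wrist crop row 236) with clear room, so I'll lower gently to feel the bed.

Emit:
{"method": "jog_arm", "body": {
  "steps": [
    [[0, 0, 1.5], [0, 0, 0], 0],
    [[0, 0, 0.3], [0, 0, 0], 0],
    [[0, 0, 0], [0, 0, 0], 0]
  ]
}}

```text
time: 6.8
position: [0.4962, -0.1737, 0.0363]
tcp_rot: [-3.141, -0.001, 1.747]
contact_force: [-0.6, 0.4, -1.0]
width: 0.0427
finger_force: 0.0
```

Emit:
{"method": "jog_arm", "body": {
  "steps": [
    [[0, 0, 0.3], [0, 0, 0], 0],
    [[0, 0, 0], [0, 0, 0], 0]
  ]
}}

```text
time: 7.0
position: [0.4965, -0.1739, 0.0337]
tcp_rot: [3.142, -0.0, 1.747]
contact_force: [-0.6, -0.1, -0.5]
width: 0.0429
finger_force: 0.0
```

Emit:
{"method": "jog_arm", "body": {
  "steps": [
    [[0, 0, 0.2], [0, 0, 0], 0],
    [[0, 0, 0], [0, 0, 0], 0]
  ]
}}

```text
time: 7.2
position: [0.4965, -0.1738, 0.0317]
tcp_rot: [3.142, -0.0, 1.747]
contact_force: [-0.5, -0.3, -0.0]
width: 0.0428
finger_force: 0.0
```

Emit:
{"method": "jog_arm", "body": {
  "steps": [
    [[0, 0, 0.2], [0, 0, 0], 0],
    [[0, 0, 0], [0, 0, 0], 0]
  ]
}}

```text
time: 7.4
position: [0.4964, -0.1738, 0.0296]
tcp_rot: [-3.141, -0.0, 1.747]
contact_force: [-0.3, 0.2, -0.7]
width: 0.0426
finger_force: 0.0
```

Emit:
{"method": "jog_arm", "body": {
  "steps": [
    [[0, 0, 0.2], [0, 0, 0], 0],
    [[0, 0, 0], [0, 0, 0], 0]
  ]
}}

```text
time: 7.6
position: [0.4968, -0.174, 0.0282]
tcp_rot: [3.141, -0.0, 1.747]
contact_force: [-1.5, 0.5, 4.7]
width: 0.0427
finger_force: 2.2
```

Emit:
{"method": "jog_arm", "body": {
  "steps": [
    [[0, 0, 0.2], [0, 0, 0], 0],
    [[0, 0, 0], [0, 0, 0], 0]
  ]
}}

```text
time: 7.8
position: [0.4968, -0.174, 0.0281]
tcp_rot: [3.141, -0.002, 1.747]
contact_force: [-5.7, 2.3, 22.4]
width: 0.0425
finger_force: 11.2
```

Contact is at TCP 28.1 mm. I'll lift about 3 mm off the bed and push.

Emit:
{"method": "jog_arm", "body": {
  "steps": [
    [[0, 0, -0.5], [0, 0, 0], 0],
    [[0, 0, 0], [0, 0, 0], 0],
    [[1.2, 0, 0], [0, 0, 0], 0],
    [[1.2, 0, 0], [0, 0, 0], 0],
    [[0.6, 0, 0], [0, 0, 0], 0]
  ]
}}

```text
time: 8.3
position: [0.4906, -0.142, 0.0302]
tcp_rot: [-3.14, -0.001, 1.749]
contact_force: [0.0, 0.8, 0.8]
width: 0.0425
finger_force: 0.1
```

Emit:
{"method": "jog_arm", "body": {
  "steps": [
    [[0.8, 0, 0], [0, 0, 0], 0],
    [[0.8, 0, 0], [0, 0, 0], 0],
    [[0.8, 0, 0], [0, 0, 0], 0],
    [[0.8, 0, 0], [0, 0, 0], 0],
    [[0.8, 0, 0], [0, 0, 0], 0]
  ]
}}

```text
time: 8.8
position: [0.4842, -0.1043, 0.0308]
tcp_rot: [3.141, -0.0, 1.747]
contact_force: [0.6, -1.0, -0.3]
width: 0.0428
finger_force: 0.1
```

```bash
python3 w.py
```

```text
t 8.8 stand mm [-81.8  -1.5] 30.8 rot [ 3.141 -0.     1.747] F [ 0.6 -1.  -0.3] w 0.043 q [-0.37  0.46  0.61  2.1  -0.4   0.7   0.68]
```

Now at x -82; I'll push on to about -30.

Emit:
{"method": "jog_arm", "body": {
  "steps": [
    [[0.8, 0, 0], [0, 0, 0], 0],
    [[0.8, 0, 0], [0, 0, 0], 0],
    [[0.8, 0, 0], [0, 0, 0], 0],
    [[0.8, 0, 0], [0, 0, 0], 0],
    [[0.8, 0, 0], [0, 0, 0], 0]
  ]
}}

```text
time: 9.3
position: [0.4772, -0.0649, 0.0308]
tcp_rot: [3.142, -0.0, 1.747]
contact_force: [-0.4, -0.3, -0.4]
width: 0.0426
finger_force: 0.1
```

Emit:
{"method": "jog_arm", "body": {
  "steps": [
    [[0.6, 0, 0], [0, 0, 0], 0],
    [[0.5, 0, 0], [0, 0, 0], 0],
    [[0, 0, 0], [0, 0, 0], 0]
  ]
}}

```text
time: 9.6
position: [0.4752, -0.0539, 0.0307]
tcp_rot: [-3.141, -0.001, 1.748]
contact_force: [-1.4, -0.2, -0.1]
width: 0.0425
finger_force: 0.0
```

```bash
python3 - <<'E'
from w import *
where()
s=ctrl.snapshot("wrist");o=cv2.resize(s["pixels"],(640,480))
s=ctrl.snapshot("scene");b=cv2.resize(s["pixels"][185:285,165:265],(320,320),interpolation=cv2.INTER_CUBIC)
c=np.zeros((480,800,3),np.uint8);c[:,:480]=o[:,80:560];c[:320,480:]=b
cv2.imwrite("pics/p4.png",c)
E
```

```text
t 9.6 stand mm [-30.6  -1.5] 30.7 rot [-3.141e+00 -1.000e-03  1.748e+00] F [-1.4 -0.2 -0.1] w 0.042 q [-0.48  0.43  0.61  2.13 -0.39  0.68  0.57]
```

View pics/p4.png

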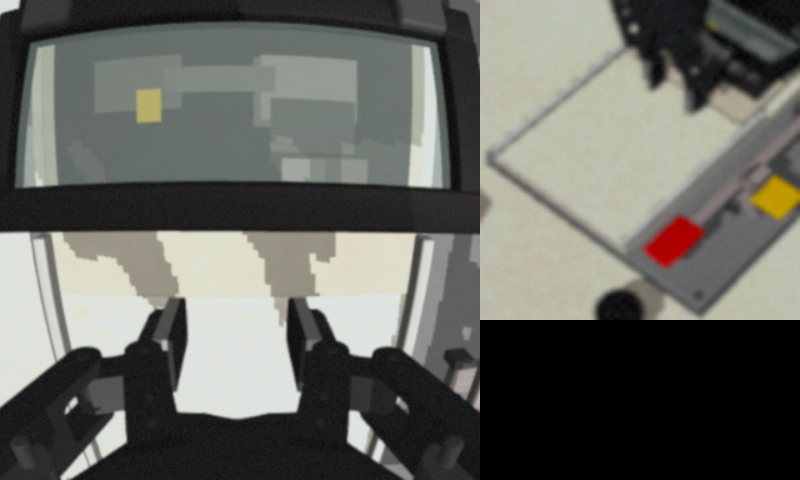

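The photograph is square and under the glass, with its near edge (row 297) at the fingers. The last bit goes in small steps, watching the force.

Emit:
{"method": "jog_arm", "body": {
  "steps": [
    [[0.4, 0, 0], [0, 0, 0], 0],
    [[0.3, 0, 0], [0, 0, 0], 0],
    [[0, 0, 0], [0, 0, 0], 0]
  ]
}}

```text
time: 10.0
position: [0.4741, -0.0475, 0.0308]
tcp_rot: [3.142, -0.0, 1.747]
contact_force: [-0.5, -0.1, 0.3]
width: 0.0426
finger_force: 0.0
```

Emit:
{"method": "jog_arm", "body": {
  "steps": [
    [[0.2, 0, 0], [0, 0, 0], 0],
    [[0, 0, 0], [0, 0, 0], 0]
  ]
}}

```text
time: 10.2
position: [0.4737, -0.0456, 0.0308]
tcp_rot: [3.142, -0.0, 1.747]
contact_force: [-0.6, 0.7, -0.4]
width: 0.0431
finger_force: 0.0
```

Emit:
{"method": "jog_arm", "body": {
  "steps": [
    [[0.2, 0, 0], [0, 0, 0], 0],
    [[0, 0, 0], [0, 0, 0], 0]
  ]
}}

```text
time: 10.4
position: [0.4733, -0.0437, 0.0308]
tcp_rot: [-3.142, -0.0, 1.747]
contact_force: [0.8, -1.2, -0.4]
width: 0.0426
finger_force: 0.0
```

Emit:
{"method": "jog_arm", "body": {
  "steps": [
    [[0.2, 0, 0], [0, 0, 0], 0],
    [[0, 0, 0], [0, 0, 0], 0]
  ]
}}

```text
time: 10.6
position: [0.4731, -0.0434, 0.0308]
tcp_rot: [3.141, 0.002, 1.746]
contact_force: [0.9, -4.0, 0.1]
width: 0.0428
finger_force: 2.3
```

Emit:
{"method": "jog_arm", "body": {
  "steps": [
    [[0.2, 0, 0], [0, 0, 0], 0],
    [[0, 0, 0], [0, 0, 0], 0]
  ]
}}

```text
time: 10.8
position: [0.4731, -0.0434, 0.031]
tcp_rot: [3.141, 0.005, 1.745]
contact_force: [0.0, -8.6, -0.1]
width: 0.0428
finger_force: 4.3
```

Emit:
{"method": "jog_arm", "body": {
  "steps": [
    [[0.2, 0, 0], [0, 0, 0], 0],
    [[0, 0, 0], [0, 0, 0], 0]
  ]
}}

```text
time: 11.0
position: [0.4731, -0.0432, 0.0312]
tcp_rot: [3.14, 0.007, 1.744]
contact_force: [0.8, -12.1, 0.3]
width: 0.0428
finger_force: 6.2
```

```bash
python3 w.py
```

```text
t 11.0 stand mm [-19.8  -1.3] 31.2 rot [3.14  0.007 1.744] F [  0.8 -12.1   0.3] w 0.043 q [-0.52  0.43  0.62  2.14 -0.38  0.68  0.53]
```

The photograph is home: x stops at -19.8 and the force rises. I'll back off, rise and go over the yellow tab with shut fingers.

Emit:
{"method": "jog_arm", "body": {
  "steps": [
    [[-1.5, 0, 0], [0, 0, 0], 0],
    [[-4, 0, 0], [0, 0, 0], 0],
    [[0, 0, -4], [0, 0, 0], 0],
    [[0, 0, -4], [0, 0, 0], 1],
    [[0, 0, -1], [0, 0, 0], 1]
  ]
}}

```text
time: 11.5
position: [0.4846, -0.0927, 0.1242]
tcp_rot: [3.135, 0.0, 1.746]
contact_force: [0.5, 0.5, -0.7]
width: 0.0144
finger_force: 0.0
```

Emit:
{"method": "jog_arm", "body": {
  "steps": [
    [[0, 4.3, 0], [0, 0, 0], 1],
    [[0, 4.3, 0], [0, 0, 0], 1],
    [[0, 4.3, 0], [0, 0, 0], 1],
    [[0, 4.3, 0], [0, 0, 0], 1],
    [[0, 0, 0], [0, 0, 0], 1]
  ]
}}

```text
time: 12.0
position: [0.6562, -0.0577, 0.1191]
tcp_rot: [3.139, -0.001, 1.753]
contact_force: [-0.8, 1.5, -0.1]
width: 0.0001
finger_force: 0.0
```

```bash
python3 - <<'E'
from w import *
where()
s=ctrl.snapshot("wrist");o=cv2.resize(s["pixels"],(640,480))
s=ctrl.snapshot("scene");b=cv2.resize(s["pixels"][165:265,185:285],(320,320),interpolation=cv2.INTER_CUBIC)
c=np.zeros((480,800,3),np.uint8);c[:,:480]=o[:,80:560];c[:320,480:]=b
cv2.imwrite("pics/p5.png",c)
E
```

```text
t 12.0 stand mm [ -66.1 -179. ] 119.1 rot [ 3.139e+00 -1.000e-03  1.753e+00] F [-0.8  1.5 -0.1] w 0.0 q [-0.41  0.59  0.63  1.64 -0.39  1.03  0.52]
```

View pics/p5.png

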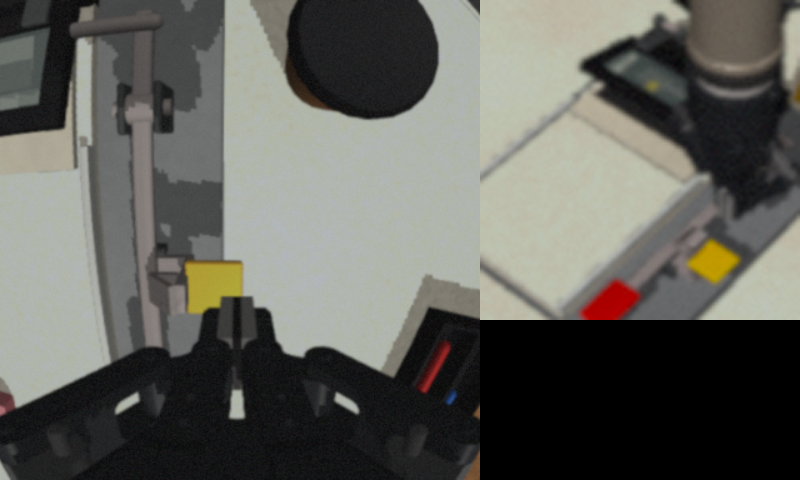

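The tab (wrist crop 214,287) is a bit left of the fingertips (238). I'll shift 11 mm towards +y and 13 mm towards -x, then press.

Emit:
{"method": "jog_arm", "body": {
  "steps": [
    [[-1.3, -1.1, 0], [0, 0, 0.006], 1],
    [[0, 0, 2.5], [0, 0, 0], 1],
    [[0, 0, 2], [0, 0, 0], 1],
    [[0, 0, 0.7], [0, 0, 0], 1],
    [[0, 0, 0], [0, 0, 0], 1]
  ]
}}

```text
time: 12.6
position: [0.6414, -0.078, 0.069]
tcp_rot: [-3.141, -0.0, 1.739]
contact_force: [-0.9, 0.8, 0.4]
width: 0.0
finger_force: 0.2
```

```bash
python3 w.py
```

```text
t 12.6 stand mm [ -83.5 -160.9] 69.0 rot [-3.141 -0.     1.739] F [-0.9  0.8  0.4] w 0.0 q [-0.37  0.63  0.61  1.71 -0.43  0.94  0.57]
```

Emit:
{"method": "jog_arm", "body": {
  "steps": [
    [[0.3, 0.8, 0], [0, 0, -0.008], 1],
    [[0, 0, 0.8], [0, 0, 0], 1],
    [[0, 0, 0.4], [0, 0, 0], 1],
    [[0, 0, 0], [0, 0, 0], 1]
  ]
}}

```text
time: 13.0
position: [0.6533, -0.0718, 0.0581]
tcp_rot: [3.135, 0.001, 1.75]
contact_force: [3.0, 0.4, 4.7]
width: -0.0002
finger_force: 2.0
```

Emit:
{"method": "jog_arm", "body": {
  "steps": [
    [[0, 0, 0.4], [0, 0, 0], 1],
    [[0, 0, 0.3], [0, 0, 0], 1],
    [[0, 0, 0], [0, 0, 0], 1]
  ]
}}

```text
time: 13.3
position: [0.6564, -0.0713, 0.0526]
tcp_rot: [3.129, 0.002, 1.75]
contact_force: [7.4, 1.7, 6.7]
width: -0.0001
finger_force: 4.2
```

```bash
python3 - <<'E'
from w import *
where()
s=ctrl.snapshot("scene"); np.savez("scene.npz",**s)
print([blobs(s["pixels"],lo,hi,(200,225,250,280),3) for lo,hi in(((0,120,60),(8,255,255)),((172,120,60),(180,255,255)))])
E
```

```text
t 13.3 stand mm [ -79.5 -176.8] 52.6 rot [3.129e+00 2.000e-03 1.750e+00] F [7.4 1.7 6.7] w -0.0 q [-0.37  0.66  0.59  1.69 -0.45  0.91  0.58]
[[(152, [225.67, 250.46])], []]
```

Emit:
{"method": "jog_arm", "body": {
  "steps": [
    [[0, 0, 0.2], [0, 0, 0], 1],
    [[0, 0, 0], [0, 0, 0], 1],
    [[0, 0, 0], [0, 0, 0], 1],
    [[0, 0, 0], [0, 0, 0], 1]
  ]
}}

```text
time: 13.75
position: [0.6571, -0.0712, 0.0512]
tcp_rot: [3.127, 0.002, 1.75]
contact_force: [9.5, 1.9, 7.8]
width: -0.0001
finger_force: 4.5
```

```bash
python3 - <<'E'
from w import *
where()
s=ctrl.snapshot("scene"); np.savez("scene.npz",**s)
print([blobs(s["pixels"],lo,hi,(200,225,250,280),3) for lo,hi in(((0,120,60),(8,255,255)),((172,120,60),(180,255,255)))])
E
```

```text
t 13.75 stand mm [ -79.5 -177.5] 51.2 rot [3.127e+00 2.000e-03 1.750e+00] F [9.5 1.9 7.8] w -0.0 q [-0.36  0.67  0.58  1.69 -0.45  0.91  0.58]
[[(144, [226.26, 246.83])], []]
```

The red pad is back at its rest pixel (226.3, 246.8), so the lever has been let go. I'll rise and check.

Emit:
{"method": "jog_arm", "body": {
  "steps": [
    [[0, 0, -2], [0, 0, 0], 1],
    [[0, 0, -4], [0, 0, 0], 1],
    [[0, 0, -5], [0, 0, 0], 1],
    [[0, 0, -5], [0, 0, 0], 1],
    [[0, 0, -3], [0, 0, 0], 1]
  ]
}}

```text
time: 14.3
position: [0.6506, -0.0734, 0.2414]
tcp_rot: [3.139, 0.001, 1.748]
contact_force: [0.7, 0.3, -0.1]
width: -0.0001
finger_force: 0.0
```

Emit:
{"method": "jog_arm", "body": {
  "steps": [
    [[-4, 0, 0], [0, 0, 0], 1],
    [[-4, 0, 0], [0, 0, 0], 1],
    [[-4, 0, 0], [0, 0, 0], 1],
    [[0, 0, 0], [0, 0, 0], 1]
  ]
}}

```text
time: 14.7
position: [0.6686, -0.1993, 0.2372]
tcp_rot: [-3.138, 0.005, 1.739]
contact_force: [-0.6, -0.8, 0.3]
width: 0.0002
finger_force: 0.0
```

```bash
python3 - <<'E'
from w import *
where()
s=ctrl.snapshot("top");np.savez("top.npz",**s);a=cv2.resize(s["pixels"][130:260,205:345],(400,371),interpolation=cv2.INTER_CUBIC)
s=ctrl.snapshot("scene");b=cv2.resize(s["pixels"][160:290,160:300],(400,371),interpolation=cv2.INTER_CUBIC)
cv2.imwrite("pics/p6.png",np.hstack([a,b]))
E
```

```text
t 14.7 stand mm [-207.7 -166.5] 237.2 rot [-3.138  0.005  1.739] F [-0.6 -0.8  0.3] w 0.0 q [-0.22  0.57  0.69  1.41 -0.36  1.29  0.67]
```

View pics/p6.png

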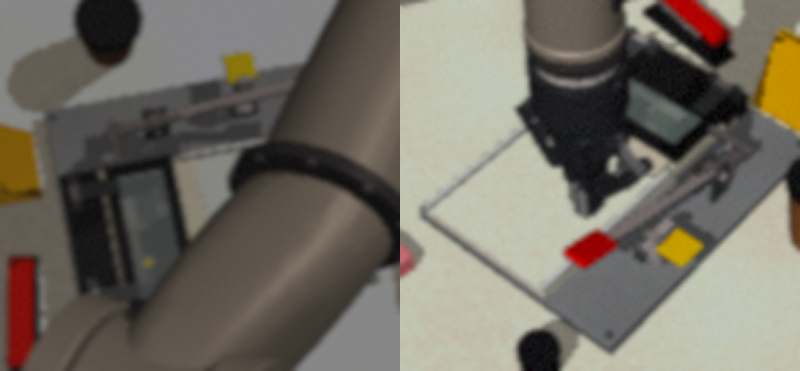

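The glass is down on the photograph, which shows through it at home with the near strip at left-crop (188,200). The lever's red end is up (right crop 591,248), the catch is back, and the desk items look undisturbed. Handing in.

```bash
python3 -c "
from bench import ctrl
print(ctrl.job_done())"
```

```text
the job is handed in; nothing more can be done
None
```

I handed the job in at about 15 s on the robot clock: the lever was caught, the photograph pushed home against the rear stop, and the catch released so the glass is down on it, but the hand-in gave no verdict.

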